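# Seat the last tapered leg in an upturned plant stand

## Task

Fit the dark-stained leg into the empty socket of the upturned plant stand. Lay it first in the sloping chute, taper downhill and right down against the orange stop, and let go of it; then take it again, stand it upright with its taper in the socket, push it down firmly until it is fully home, and let go. Leave the pale leg and everything else on the table where it is.

Things in the scene. Friction and masses are not known exactly. Their poses are not given: they have to be found in the camera images.
- leg_mid (a point): The dark-stained leg to fit: round, 200 mm long, about 150 g; a pale bare taper 50 mm long (see leg_tip), then a straight dark cylinder, diameter 34 mm, length 150 mm, to the flat foot with black rubber edge. This point: on the axis, half-way along. x runs from taper to foot (x is up when it stands on its taper). It starts lying level in either bay of the rack, foot towards the robot.
- leg_tip (a point): Centre of the leg's flat taper tip, 100 mm from leg_mid along its -x. The taper grows evenly from 20 mm diameter here to 34 mm, 50 mm up the leg.
- rack_mid (a point): Fixed light wooden rack with two bays side by side along its y, 100 mm apart; this point is midway, 55 mm above the table, level with the axes of the legs lying along its x, tapers to +x. Two bearers 12 mm wide carry each leg, 38 mm to the +x and 20 mm to the -x side of its middle; from 26 mm behind its middle to its foot a leg is free, 55 mm above the table.
- chute_stop (a point): Fixed sloping chute: a shallow open aluminium V trough, 125 mm long, 64 mm wide, falling at 45 degrees towards its x (horizontal; z is up), to an orange stop plate square to it. This point: where the tip's centre is when a leg lies in it against the stop, 42 mm above the table. Smooth: a leg let go in it, taper downhill, slides down to the stop.
- chute_mid (a point): Where leg_mid is when the leg lies in the chute against the stop: 100 mm up the slope from chute_stop. The leg's upper 75 mm, with the foot, then sticks out free above the trough. The trough's sides lie 25 degrees off flat and reach less than half-way up the leg.
- socket_mouth (a point): Centre of the open mouth of the empty steel socket, 70 mm above the table; z up, x outwards from the disc's centre. The cup is 46 mm tall, wall 5 mm; its round bore matches the taper: 31.8 mm wide at the mouth, evenly down to 18.9 mm. With the leg fully home its tip is 42 mm below this point and its straight part begins 8 mm above it. Rigid: it does not give when pressed.
- stand_mid (a point): The upturned plant stand: a fixed round dark disc, 250 mm across, 24 mm thick, flat on the table; this point is its centre, on top. The three sockets stand 80 mm from it, 120 degrees apart; the other two already hold legs like this one, upright, their feet 228 mm above the table.
- pale_leg_mid (a point): Bystander: a second turned leg of the same shape and size but pale, unstained all over, lying in the rack's other bay. The point is on its axis half-way along.
- stain_bottle_mid (a point): Bystander: amber bottle, 66 mm across, 170 mm tall. The point is at its middle.
- varnish_can_mid (a point): Bystander: blue-labelled can, 84 mm across, 100 mm tall. The point is at its middle.
- sanding_block_mid (a point): Bystander: yellow sanding block with reddish underside, 90 x 55 x 23 mm. The point is at its middle.
- wax_jar_mid (a point): Bystander: small glass jar with brass lid, 70 mm across, 60 mm tall. The point is at its middle.
- stain_brush_mid (a point): Bystander: brush lying on the table, 200 mm long. The point is on it near the middle.
- paddle_board_mid (a point): Bystander: brown wooden paddle board lying flat, 280 x 170 x 18 mm. The point is at its middle.
Things that resemble listed ones, but are neither listed nor needed, are in the scene too. What is shaped like the part that bears leg_mid but turquoise is not meant. Of the things like the part that bears chute_stop, leave any that is green; of the rest the larger one is meant.

How it is judged (in metres and radians):
On the way, in this order (a step that is already met when the one before it is completed fails the run):
1. the dark leg lies in the chute against the stop, taper downhill, at rest and let go (distance between leg_tip and chute_stop below 0.01 m and distance between leg_mid and chute_mid below 0.01 m and contact force between the fingers and leg below 0.2 N and linear speed of leg below 0.02 m/s), for 0.2 s.
2. the leg is pushed down into the socket with at least 8 N, fully home (z of leg_tip in the frame of socket_mouth between -0.047 and -0.038 m and horizontal distance between leg_tip and socket_mouth below 0.004 m and angle between leg_mid's own x axis and vertical below 0.06 rad and contact force between leg and stand above 8 N), for 0.02 s.
At the end, for the whole second after the job is handed in: The dark leg stands at rest and released in the socket: tip 38 to 47 mm below the mouth (42 is home) and within 4 mm of its centre line, leg within 0.06 rad (3.4 degrees) of upright; the pale leg and the other bystanders within 30 mm of where they began (z of leg_tip in the frame of socket_mouth between -0.047 and -0.038 m and horizontal distance between leg_tip and socket_mouth below 0.004 m and angle between leg_mid's own x axis and vertical below 0.06 rad and linear speed of leg below 0.01 m/s and contact force between each of the arm, the fingers and leg below 0.1 N and distance of each of pale_leg_mid, stain_bottle_mid, varnish_can_mid, sanding_block_mid, wax_jar_mid, stain_brush_mid, paddle_board_mid from where it was at the start of the episode below 0.03 m); the robot touches nothing.
It fails at once if the pale leg or another bystander is moved more than 30 mm (distance of any of pale_leg_mid, stain_bottle_mid, varnish_can_mid, sanding_block_mid, wax_jar_mid, stain_brush_mid, paddle_board_mid from where it was at the start of the episode above 0.03 m).
It also fails if it takes over 67 s, if anything falls off the work surface, if the arm or the gripper's body presses on something with over 40 N, if the wrist force passes 120 N, or if a joint passes its speed limit or range.

## Robot

A 6-joint arm with a two-finger parallel gripper is mounted at the origin on the work surface. World frame = base frame: x ahead of the robot, y to its left, z up, the work surface at z = 0. Lengths are in mm, angles in degrees, forces in N, time in s.
With the tool pointing down it reaches from about 350 to 850 mm from the base axis. Payload 8.1 kg.
Tool frame: the origin (TCP) lies at the centre of the arm's flange, where the gripper is bolted on; the fingertips stand 173 mm ahead of it and the grasp point (between the pads) lies 155 mm ahead of it; z points along the fingers, y is the line along which they close (so a half turn about z gives the same grasp; the last joint's range is limited). The gripper opens to 85 mm and grips with 20 to 120 N. Pads are 22 mm wide; open, the fingers measure 114 mm over their backs; the gripper's body (76 mm by 85 mm) begins 54 mm behind the grasp point. The pads swing forward as they close: fully open they stand 13 mm farther back than shut.
Start: joints at [-70.153, 7.471, 85.268, -0, 87.261, -4.893], TCP at [251.124, -544.925, 404.692] pointing down, gripper open.
Joint ranges: [-169.43, 169.43], [-51.17, 129.36], [1.28, 143.12], [-76.62, 256.62], [0, 156.53], [-152.29, 152.29]. Speed limits (degrees/s): [136.94, 136.94, 159.86, 180, 180, 180].

## Interface

Orientations are given as [roll, pitch, yaw] about the fixed x, y, z axes, in that order (R = Rz(yaw) Ry(pitch) Rx(roll)).
In Python, from bench import * gives the robot as it stands.
- The arm moves only by the shell command python3 -m jog 'ROWS' [FORCE]. ROWS is text: rows parted by semicolons, each of 7 numbers parted by spaces: the shift along the tool's x, y, z scaled (see below), then the turn, a rotation vector about the tool's x, y, z scaled (see below), then the closure, from -1 (fully open) to 1 (shut). In form: tx ty tz wx wy wz hand; .... A call has 1 to 5 rows; each row shifts and turns the commanded pose from where the row before left it, along the tool's axes as they then stand; what a row does not reach is not made up. The controller multiplies each number of a shift by 0.1 m and each number of a turn by 60 degrees. A row lasts 1/8 s, in which the tool goes at most 62.5 mm and 10.7 degrees, less where a joint would pass 70% of its speed; a pose out of reach is approached as far as the arm can. A call with a number of a shift or a turn outside -1 to 1 is refused whole. A call with a gripper value outside its range is refused whole. The fingers move at their own pace and stop on an object; FORCE is the grip in N (left out, the last holds). Time passes only in rows, so rows that do not move let the fingers close. It gives the time, the measured TCP pose, the force, the opening and the grip force at its end, in the units of the state.
- sense(): the state, without advancing time (a new reading comes with each control period).
- snapshot(name): name is "scene" or "top" or "wrist"; returns a dict with "img" (420x560x3 uint8, red, green, blue), "fx", "fy", "cx", "cy" (pixels), "dist" ([k1, k2, p1, p2, k3] as OpenCV has them; the pictures are not rectified), "extrinsics" (4x4, takes a point from camera to world coordinates). Camera axes: x right, y down, z forward; pixel columns grow to the right and rows downward; lengths in mm; the calibration is good to about 2 mm. A picture is of the moment at which its call begins. There is no depth.
- hand_in(): hands the job in; it is judged then, once.
The state is a dict: "time": time; "joint_pos": joint angles; "qd": joint speeds; "joint_efforts": joint torques, N m; "tool_pos": TCP position; "tcp_rot": TCP orientation; "ft_force": force on the tool from outside, world axes, zero at the start; "wrist_torque": the same for the moment, N m; "finger_gap": finger opening in mm; "grip_force": force on a finger pad.
Only numpy, scipy, OpenCV 4.12 (cv2) and the standard library are available. Lean on these libraries where they do the work, as an engineer would, in place of code of your own. Each camera call takes 0.05 s, during which the arm holds its last target. There are 200 camera calls.

## Working session

There is one attempt and no reset: what is moved stays moved. The work goes in short steps, Python scripts to look and compute and a shell command to move; the robot and the scene stay as the last step left them, time stands still between calls to the robot, and variables do not carry over. Pictures are saved under pics/ and viewed, at most 10 in all, crops included, and the job is handed in when it is done.

```bash
mkdir -p pics; ls; python3 - <<'E'
from bench import *
import cv2,numpy as np,pickle
d={}
for n in("scene","top"):
    s=snapshot(n);d[n]=s
    cv2.imwrite(f"pics/{n}0.png",s["img"][:,:,::-1])
    print(n,s["fx"],s["cx"],s["cy"],s["dist"],np.round(s["extrinsics"],3).tolist())
pickle.dump(d,open("d0.pkl","wb"))
print(sense())
E
```

```text
pics
scene 481.1330896056807 284.9952941019686 199.31919950609125 [-0.14083762  0.          0.          0.          0.        ] [[0.364, 0.683, -0.633, 1379.413], [0.931, -0.276, 0.237, -354.438], [-0.013, -0.676, -0.737, 1120.905], [0.0, 0.0, 0.0, 1.0]]
top 510.81421359378595 284.3730449356973 208.7497325810205 [-0.08353186  0.          0.          0.          0.        ] [[-0.02, -0.988, 0.152, 273.824], [-1.0, 0.02, -0.002, -30.105], [-0.001, -0.152, -0.988, 1548.413], [0.0, 0.0, 0.0, 1.0]]
{'time': 0.1, 'joint_pos': array([-7.01537183e+01,  7.51220300e+00,  8.53249496e+01,  2.73839787e-04,
        8.72611147e+01, -4.89235083e+00]), 'qd': array([ 0.05829326, -0.16305777, -0.07124352, -0.04648132,  0.02549841,
        0.05076491]), 'joint_efforts': array([ 1.55057143e-03, -5.70954251e+01, -5.01940978e+01, -1.31164684e-04,
        8.23035050e-03, -8.81934875e-05]), 'tool_pos': array([ 251.04366454, -544.72359547,  403.71594418]), 'tcp_rot': array([-1.79902114e+02, -8.65312749e-03,  2.47386118e+01]), 'ft_force': array([ 0.68154333, -0.46577158, -0.30592668]), 'wrist_torque': array([ 0.01226611, -0.00949209,  0.01822856]), 'grip_force': 0.0, 'finger_gap': 85.51893584024674}
```

View pics/scene0.png

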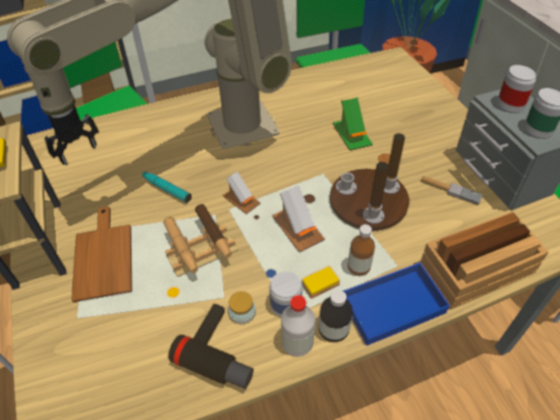

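View pics/top0.png

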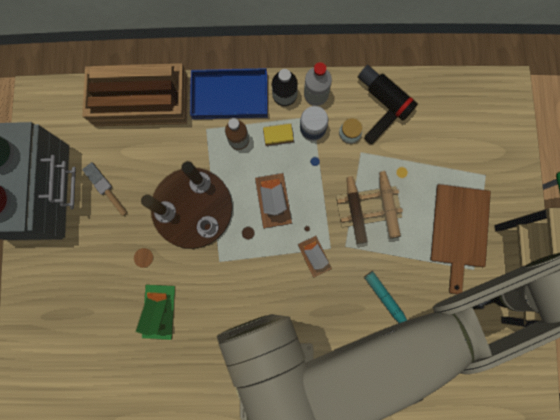

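The pictures show:

| Thing | Top view pixels | Scene view pixels | Choice |
|---|---|---|---|
| Dark leg | (357,210) | (212,230) | the leg to fit |
| Pale leg | (389,205) | (180,243) | bystander |
| Turquoise leg | (385,297) | | not meant |
| Large chute | (273,200) | (298,215) | the chute to use |
| Small chute | (314,255) | | not meant |
| Green chute | (157,312) | | not meant |
| Stand | (192,207) | | target |
| Empty socket | (207,227) | (346,182) | target |

I'll check these choices in a close crop.

```bash
cat > h.py <<'E'
import cv2,numpy as np,pickle
from scipy.spatial.transform import Rotation as R
def ray(s,p):
    K=np.array([[s["fx"],0,s["cx"]],[0,s["fy"],s["cy"]],[0,0,1]])
    q=cv2.undistortPoints(np.array(p,float).reshape(-1,1,2),K,np.array(s["dist"]))[:,0]
    E=np.array(s["extrinsics"]);d=np.c_[q,np.ones(len(q))]@E[:3,:3].T
    return E[:3,3],d
def plane(s,p,z):
    o,d=ray(s,p);return o+d*((z-o[2])/d[:,2])[:,None]
def proj(s,P):
    K=np.array([[s["fx"],0,s["cx"]],[0,s["fy"],s["cy"]],[0,0,1]])
    E=np.linalg.inv(np.array(s["extrinsics"]))
    return cv2.projectPoints(np.array(P,float).reshape(-1,1,3),cv2.Rodrigues(E[:3,:3])[0],E[:3,3],K,np.array(s["dist"]))[0][:,0]
def toolvec(st,v):  # world mm -> jog units in tool axes
    return R.from_euler('xyz',st["tcp_rot"],degrees=True).inv().apply(v)/100
E
python3 - <<'E'
from h import *
d=pickle.load(open("d0.pkl","rb"))
c=d["top"]["img"][150:280,140:420,::-1]
cv2.imwrite("pics/crop1.png",cv2.resize(c,None,fx=2.8,fy=2.8,interpolation=cv2.INTER_CUBIC))
E
```

```text
(no output)
```

View pics/crop1.png

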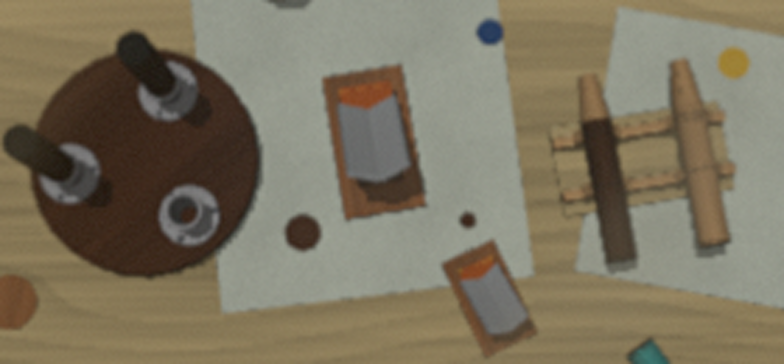

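The crop confirms the choices. The dark leg's taper is at crop (590,77) and its foot at (622,262). The large chute has its orange stop at (365,95), facing away from the robot. The empty socket mouth is at (187,211).

```bash
python3 - <<'E'
from h import *
d=pickle.load(open("d0.pkl","rb"));t=d["top"];o=np.array([140,150])
f=lambda p:np.array(p)/2.8+o-0.32
im=t["img"].astype(int)
print("tip,foot",plane(t,f([[590,77],[622,262]]),55).round(1).tolist())
print("pale",plane(t,f([[681,62],[715,242]]),55).round(1).tolist())
print("mouth",plane(t,f([[187,211]]),70).round(1))
print("other feet",plane(t,f([[134,47],[20,141]]),228).round(1).tolist())
print("base",plane(t,f([[325,77],[402,66],[425,205],[347,218]]),8).round(1).tolist())
print("orange top edge",plane(t,f([[337,88],[393,80]]),60).round(1).tolist())
print("trough upper end",plane(t,f([[347,182],[375,184],[411,177]]),130).round(1).tolist())
print("disc",plane(t,f([[147,162]]),24).round(1))
E
```

```text
tip,foot [[594.8, -232.9, 55.0], [396.3, -258.7, 55.0]]
pale [[609.5, -331.4, 55.0], [415.3, -357.8, 55.0]]
mouth [[457.4 194.9  70. ]]
other feet [[595.5, 222.1, 228.0], [507.1, 329.3, 228.0]]
base [[610.7, 52.6, 8.0], [621.3, -32.4, 8.0], [466.6, -54.3, 8.0], [454.1, 30.5, 8.0]]
orange top edge [[587.1, 37.2, 60.0], [594.6, -22.4, 60.0]]
trough upper end [[476.1, 25.2, 130.0], [473.5, -2.8, 130.0], [479.8, -39.0, 130.0]]
disc [[517.3 245.5  24. ]]
```

```bash
cat >> h.py <<'E'
def goal(yaw,tilt):
    """tool frame: x along heading yaw, fingers down, leaning forward by tilt (deg)"""
    u=np.array([np.cos(np.radians(yaw)),np.sin(np.radians(yaw)),0]);k=np.array([0,0,1.]);a=np.radians(tilt)
    z=np.sin(a)*u-np.cos(a)*k;y=-np.cross(k,u);x=np.cross(y,z)
    return R.from_matrix(np.c_[x,y,z])
def plan(st,G,Rg,back=0):
    """turn first, then shift (in turned tool axes), jog units"""
    R0=R.from_euler('xyz',st["tcp_rot"],degrees=True)
    z=Rg.as_matrix()[:,2];P=np.array(G)-(155+back)*z
    rv=(R0.inv()*Rg).as_rotvec(degrees=True)
    print("turn",(rv/60).round(3),"rows",round(np.linalg.norm(rv)/10.5,2),"| shift",(Rg.inv().apply(P-st["tool_pos"])/100).round(3),"TCP goal",P.round(1))
E
python3 - <<'E'
from h import *
from bench import *
plan(sense(),[436,-253.5,55],goal(7.4,20),150)
E
```

```text
turn [-0.052  0.331  0.286] rows 2.52 | shift [ 0.883 -2.65   0.982] TCP goal [ 332.6 -266.9  341.6]
```

```bash
python3 -m jog '0 0 0 -0.017 0.110 0.095 -1; 0 0 0 -0.017 0.110 0.095 -1; 0 0 0 -0.018 0.111 0.096 -1; 0.14 -0.44 0.16 0 0 0 -1; 0.14 -0.44 0.16 0 0 0 -1'; python3 -m jog '0.15 -0.44 0.16 0 0 0 -1; 0.15 -0.44 0.16 0 0 0 -1; 0.15 -0.44 0.16 0 0 0 -1; 0.15 -0.44 0.17 0 0 0 -1; 0 0 0 0 0 0 -1'
python3 - <<'E'
from h import *
from bench import *
st=sense();print(st["tool_pos"],st["tcp_rot"],st["time"])
plan(st,[436,-253.5,55],goal(7.4,20),150)
s=snapshot("wrist");pickle.dump(s,open("w1.pkl","wb"));cv2.imwrite("pics/w1.png",s["img"][:,:,::-1])
print(proj(s,[[594.8,-232.9,55],[396,-258.7,55],[436,-253.5,55]]))
E
```

```text
time: 0.72
tool_pos: [276.4, -452.1, 383.1]
tcp_rot: [180.0, -20.0, 7.3]
ft_force: [1.1, 0.6, 0.2]
finger_gap: 85.4
grip_force: 0.0
time: 1.35
tool_pos: [332.4, -265.4, 341.6]
tcp_rot: [-179.9, -20.0, 7.6]
ft_force: [0.1, -1.4, 0.4]
finger_gap: 85.4
grip_force: 0.0
[ 332.40596048 -265.4031939   341.62268415] [-179.94444077  -19.96267948    7.58168106] 1.35
turn [-0.002  0.001  0.003] rows 0.02 | shift [-0.001  0.015 -0.   ] TCP goal [ 332.6 -266.9  341.6]
[[283.22088226  18.79363124]
 [282.40125557 243.71409315]
 [282.5691847  197.14450437]]
```

View pics/w1.png

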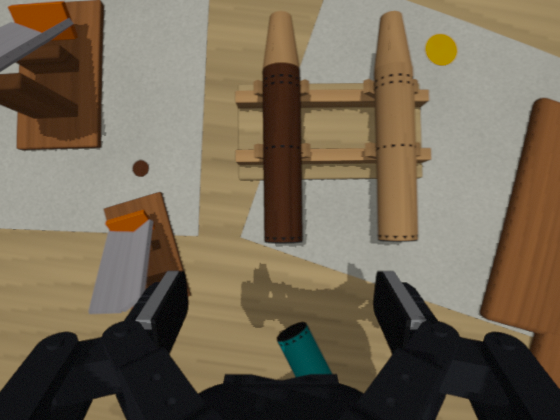

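The wrist view shows the dark leg's tip at (281,14) and its foot at (283,243), within 5 px of my projection. The pale leg is clear on the right. I'll descend and grip.

```bash
python3 -m jog '0 0.015 0.4 0 0 0 -1; 0 0 0.4 0 0 0 -1; 0 0 0.4 0 0 0 -1; 0 0 0.3 0 0 0 -1; 0 0 0 0 0 0 -1'; python3 -m jog '0 0 0 0 0 0 1; 0 0 0 0 0 0 1; 0 0 0 0 0 0 1;0 0 0 0 0 0 1;0 0 0 0 0 0 1' 60;  python3 -m jog '0 0 0 0 0 0 1; 0 0 0 0 0 0 1;0 0 0 0 0 0 1'
```

```text
time: 2.02
tool_pos: [382.5, -263.4, 200.1]
tcp_rot: [-179.8, -19.8, 7.3]
ft_force: [0.7, 0.3, 0.0]
finger_gap: 85.4
grip_force: 0.0
time: 2.65
tool_pos: [383.5, -262.7, 203.3]
tcp_rot: [180.0, -20.1, 7.5]
ft_force: [-2.2, 7.9, 6.3]
finger_gap: 32.5
grip_force: 58.2
time: 3.02
tool_pos: [383.5, -262.7, 203.3]
tcp_rot: [180.0, -20.1, 7.5]
ft_force: [-2.3, 9.1, 7.0]
finger_gap: 32.6
grip_force: 58.2
```

```bash
python3 -m jog '0.17 0 -0.47 0 0 0 1; 0.17 0 -0.47 0 0 0 1; 0.17 0 -0.47 0 0 0 1; 0.17 0 -0.47 0 0 0 1; 0 0 0 0 0 0 1'
python3 - <<'E'
from h import *
d=pickle.load(open("d0.pkl","rb"))
a=cv2.resize(d["scene"]["img"][150:260,255:425,::-1],None,fx=4.5,fy=4.5,interpolation=cv2.INTER_CUBIC)
cv2.imwrite("pics/crop2.png",a)
E
```

```text
time: 3.65
tool_pos: [383.4, -264.0, 408.4]
tcp_rot: [179.4, -20.4, 7.6]
ft_force: [0.3, -0.8, -2.4]
finger_gap: 32.6
grip_force: 59.9
```

View pics/crop2.png

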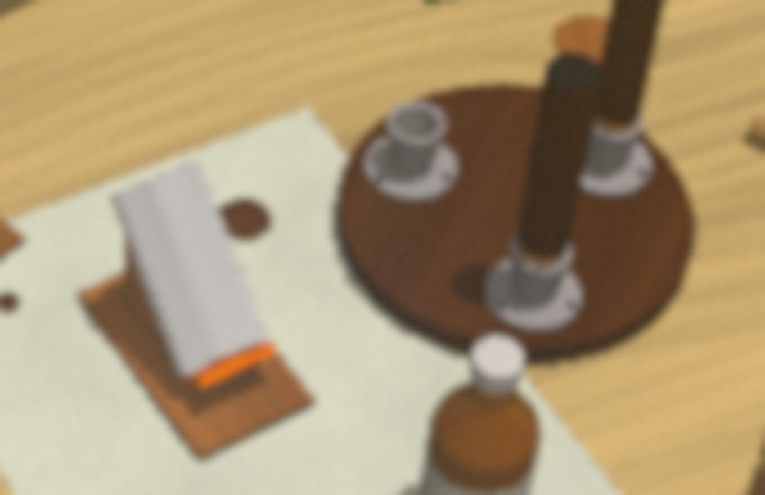

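The scene crop shows the large chute's upper corners at crop (115,197) and (200,163), and its orange stop at about (233,366). The empty socket mouth is at (417,123). I'll triangulate these against the top view.

```bash
cat >> h.py <<'E'
def tri(rays):
    A=0;b=0
    for o,d in rays:
        d=d/np.linalg.norm(d);M=np.eye(3)-np.outer(d,d);A=A+M;b=b+M@o
    X=np.linalg.solve(A,b)
    return X.round(1),[round(float(np.linalg.norm((np.eye(3)-np.outer(d,d)/(d@d))@(X-o))),1) for o,d in rays]
E
python3 - <<'E'
from h import *
from bench import *
d=pickle.load(open("d0.pkl","rb"));t=d["top"];s=d["scene"]
ft=lambda p:np.array(p)/2.8+[140,150]-.32
fs=lambda p:np.array(p)/4.5+[255,150]-.39
def T(a,b):
    r=[]
    for cam,p in((t,ft([a])),(s,fs([b]))):
        o,v=ray(cam,p);r.append((o,v[0]))
    return tri(r)
print("up+y",T([347,182],[200,163]));print("up-y",T([411,177],[115,197]))
print("mouth",T([187,211],[417,123]), plane(s,fs([[417,123]]),70))
print("low corners scene z~40",plane(s,fs([[190,380],[270,345]]),38).round(1).tolist())
st=sense();print(st["tool_pos"],st["tcp_rot"])
E
```

```text
up+y (array([478.7,  26.5, 113.1]), [0.7, 0.7])
up-y (array([483.5, -36.6, 110.6]), [2.7, 2.7])
mouth (array([458.2, 196.7,  67.3]), [1.4, 1.4]) [[460.83023798 196.68912727  70.        ]]
low corners scene z~40 [[587.2, -23.8, 38.0], [579.9, 35.0, 38.0]]
[ 383.41917281 -264.00205474  408.44338025] [179.38450534 -20.37258598   7.58435336]
```

```bash
python3 -m jog '0.15 -0.5 0.05 0 0 0 1; 0.15 -0.5 0.05 0 0 0 1; 0.15 -0.5 0.05 0 0 0 1;0 -0.09 0 0 0 0 1; 0 0 0 0 0 0 1'
python3 - <<'E'
from h import *
from bench import *
s=snapshot("wrist");pickle.dump(s,open("w2.pkl","wb"));cv2.imwrite("pics/w2.png",s["img"][:,:,::-1])
E
```

```text
time: 4.28
tool_pos: [409.1, -99.0, 402.8]
tcp_rot: [179.9, -20.0, 7.5]
ft_force: [-0.4, -0.6, -0.9]
finger_gap: 32.2
grip_force: 60.4
```

View pics/w2.png

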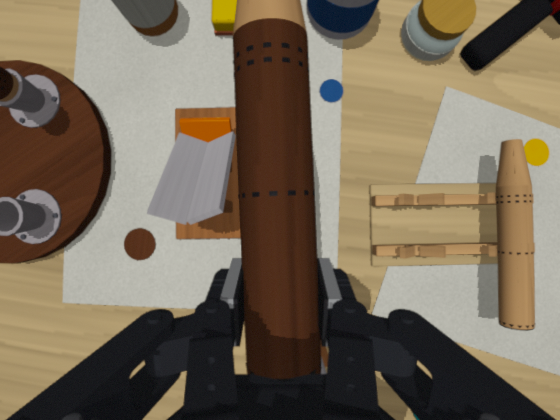

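The wrist view shows the chute's trough corners:
- Upper end: (148,211) and (222,207), with the V bottom at (193,222).
- Lower end: (181,134) and (232,132), with the orange stop plate behind it, its top edge at y=118.

The socket mouth is at about (8,216), and the leg is held straight.

```bash
python3 - <<'E'
from h import *
from bench import *
d=pickle.load(open("d0.pkl","rb"));t=d["top"];s=d["scene"];w=pickle.load(open("w2.pkl","rb"))
ft=lambda p:np.array(p)/2.8+[140,150]-.32
fs=lambda p:np.array(p)/4.5+[255,150]-.39
def T(a,b,c):
    r=[]
    for cam,p in((t,a and ft([a])),(s,b and fs([b])),(w,[c])):
        if p is not None:
            o,v=ray(cam,p);r.append((o,v[0]))
    return tri(r)
print("up+y tw",T([347,182],None,[148,211]),"sw",T(None,[200,163],[148,211]))
print("up-y tw",T([411,177],None,[222,207]),"sw",T(None,[115,197],[222,207]))
print("w upV z117",plane(w,[[193,222]],117).round(1),"corn 127.6",plane(w,[[148,211],[222,207]],127.6).round(1).tolist())
print("w low corn 39",plane(w,[[181,134],[232,132]],39.2).round(1).tolist(),"orange top 50",plane(w,[[181,118],[230,118]],50).round(1).tolist())
print("base",plane(w,[[175,108],[175,239]],10).round(1).tolist())
print("mouth",T([187,211],[417,123],[8,216]),plane(w,[[8,216]],70))
E
```

```text
up+y tw (array([482.2,  27.6, 109.8]), [3.6, 3.6]) sw (array([485.8,  24.5, 121. ]), [0.3, 0.3])
up-y tw (array([492.3, -35.2,  82.1]), [6.8, 6.8]) sw (array([497.5, -38.7, 125.6]), [0.0, 0.0])
w upV z117 [[481.3 -14.  117. ]] corn 127.6 [[486.0, 22.2, 127.6], [497.4, -39.1, 127.6]]
w low corn 39 [[572.8, 33.3, 39.2], [582.2, -23.0, 39.2]] orange top 50 [[587.9, 32.3, 50.0], [594.5, -20.6, 50.0]]
base [[609.7, 55.1, 10.0], [453.0, 32.6, 10.0]]
mouth (array([458.4, 196.6,  66.8]), [1.3, 1.6, 0.6]) [[459.1309466  193.22875821  70.        ]]
```

```bash
python3 - <<'E'
from h import *
from bench import *
n=np.array([.707*.989,.707*.148,.707]);G=np.array([469.5,-11.7,164])
plan(sense(),G+100*n,goal(8.5,-25))
E
```

```text
turn [ 0.001 -0.75  -0.019] rows 4.29 | shift [ 2.011 -0.782 -0.632] TCP goal [604.2   8.4 375.2]
```

```bash
python3 -m jog '0.17 0 -0.47 0 0 0 1; 0 0 0 0 -0.15 -0.004 1; 0 0 0 0 -0.15 -0.004 1; 0 0 0 0 -0.15 -0.004 1; 0 0 0 0 -0.15 -0.004 1'; python3 -m jog '0 0 0 0 -0.15 -0.003 1; 0 0 0 0 0 0 1'
python3 - <<'E'
from h import *
from bench import *
n=np.array([.707*.989,.707*.148,.707]);G=np.array([469.5,-11.7,164])
plan(sense(),G+100*n,goal(8.5,-25));plan(sense(),G,goal(8.5,-25))
E
```

```text
time: 4.95
tool_pos: [409.4, -101.1, 453.3]
tcp_rot: [179.9, 16.3, 8.1]
ft_force: [-0.1, -0.6, -2.3]
finger_gap: 32.4
grip_force: 60.1
time: 5.2
tool_pos: [409.9, -100.6, 451.8]
tcp_rot: [-179.9, 25.1, 8.4]
ft_force: [0.7, 0.8, -2.0]
finger_gap: 32.5
grip_force: 60.0
turn [-0.001  0.002 -0.001] rows 0.01 | shift [ 2.212 -0.791 -0.185] TCP goal [604.2   8.4 375.2]
turn [-0.001  0.002 -0.001] rows 0.01 | shift [ 1.87  -0.791  0.754] TCP goal [534.3  -2.  304.5]
```

```bash
python3 -m jog '0.44 -0.16 -0.04 0 0 0 1; 0.44 -0.16 -0.04 0 0 0 1; 0.44 -0.16 -0.04 0 0 0 1; 0.44 -0.16 -0.04 0 0 0 1; 0.45 -0.15 -0.03 0 0 0 1'; python3 -m jog '-0.1 0 0.28 0 0 0 1; -0.1 0 0.28 0 0 0 1; 0 0 0 0 0 0 1; 0 0 0 0 0 0 1'
python3 - <<'E'
from h import *
from bench import *
G=np.array([469.5,-11.7,164]);plan(sense(),G,goal(8.5,-25))
a=snapshot("scene")["img"][120:260,220:360,::-1];b=snapshot("top")["img"][140:240,220:320,::-1]
cv2.imwrite("pics/p3.png",np.hstack([cv2.resize(a,(400,400),interpolation=2),cv2.resize(b,(400,400),interpolation=2)]))
E
```

```text
time: 5.82
tool_pos: [605.2, 8.8, 377.2]
tcp_rot: [-180.0, 24.7, 8.4]
ft_force: [0.1, -0.1, -1.6]
finger_gap: 32.1
grip_force: 60.2
time: 6.32
tool_pos: [563.1, 2.5, 336.4]
tcp_rot: [179.9, 24.7, 8.4]
ft_force: [0.1, -0.8, -1.7]
finger_gap: 32.3
grip_force: 60.0
turn [ 0.    -0.004 -0.002] rows 0.03 | shift [-0.129  0.002  0.412] TCP goal [534.3  -2.  304.5]
```

View pics/p3.png

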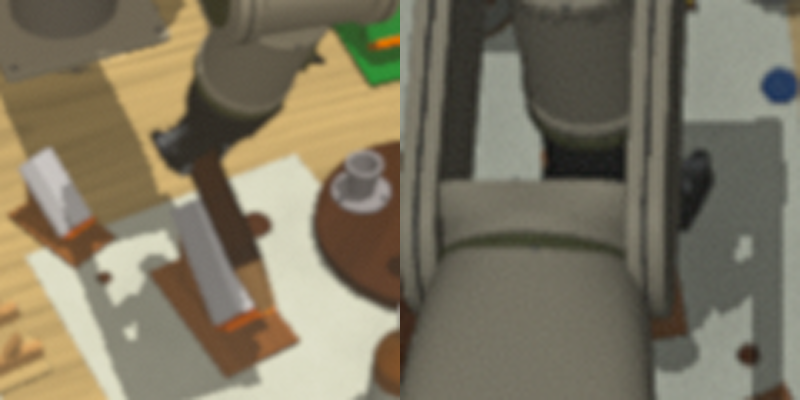

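```bash
python3 - <<'E'
from h import *
from bench import *
s=snapshot("scene");st=sense()
Rg=R.from_euler('xyz',st["tcp_rot"],degrees=True).as_matrix();G=st["tool_pos"]+155*Rg[:,2]
u=np.array([.989,.148,0]);k=np.array([0,0,1]);ax=.707*(k-u);n=.707*(k+u);y=np.array([-.148,.989,0])
P=G-2.7*n
c=lambda p:((proj(s,p)-[220,120])*400/140).round(0).tolist()
print("leg tip,shoulder,grasp,foot",c([P-160*ax,P-110*ax,P,P+40*ax]))
S=np.array([581,5,42.])
V=lambda a,b:S+a*ax-18.8*n+(b*y+abs(b)*.466*n)
print("trough low+y,V,-y; up",c([V(0,32),V(0,0),V(0,-32),V(125,32),V(125,0),V(125,-32)]))
print("small/other edges: leg edges at s=60",c([P-100*ax+17*y,P-100*ax-17*y]))
E
```

```text
leg tip,shoulder,grasp,foot [[260.0, 305.0], [242.0, 257.0], [201.0, 152.0], [186.0, 113.0]]
trough low+y,V,-y; up [[269.0, 298.0], [237.0, 310.0], [215.0, 323.0], [225.0, 184.0], [193.0, 196.0], [170.0, 207.0]]
small/other edges: leg edges at s=60 [[253.0, 241.0], [223.0, 255.0]]
```

In the scene crop, the leg runs from about (205,155) to its taper at (262,285), overlapping the trough's right edge. That matches the projected, aligned pose, so I'll lower it.

```bash
python3 -m jog '-0.05 0 0.15 0 0 0 1; -0.04 0 0.12 0 0 0 1; -0.03 0 0.09 0 0 0 1; -0.01 0 0.05 0 0 0 1; 0 0 0 0 0 0 1'
```

```text
time: 7.1
tool_pos: [533.4, -1.1, 303.0]
tcp_rot: [179.9, 25.0, 8.5]
ft_force: [0.6, 0.0, -1.5]
finger_gap: 32.6
grip_force: 60.2
```

```bash
for i in 1 2; do python3 -m jog '-0.007 0 0.019 0 0 0 1; 0 0 0 0 0 0 1' | grep -E "pos|ft"; done
```

```text
tool_pos: [532.5, -1.2, 302.2]
ft_force: [1.0, 1.0, -0.8]
tool_pos: [531.4, -1.4, 301.6]
ft_force: [2.4, 1.3, 4.9]
```

```bash
python3 -m jog '0 0 0 0 0 0 -1; 0 0 0 0 0 0 -1; 0 0 0 0 0 0 -1; 0 0 0 0 0 0 -1; 0 0 0 0 0 0 -1'; python3 -m jog '0 0 -0.3 0 0 0 -1; 0 0 -0.5 0 0 0 -1; 0 0 -0.5 0 0 0 -1; 0 0 0 0 0 0 -1; 0 0 0 0 0 0 -1'
python3 - <<'E'
from h import *
from bench import *
w=snapshot("wrist");s=snapshot("scene");pickle.dump((w,s),open("w3.pkl","wb"))
a=cv2.resize(s["img"][150:255,240:380,::-1],(400,300),interpolation=2)
cv2.imwrite("pics/p4.png",np.hstack([cv2.resize(w["img"][:,:,::-1],(400,300)),a]))
u=np.array([.989,.148,0]);k=np.array([0,0,1]);ax=.707*(k-u);S=np.array([581,5,42.])
P=[S,S+50*ax,S+200*ax]
print((proj(w,P)*400/560).round(),((proj(s,P)-[240,150])*400/140).round())
E
```

```text
time: 8.22
tool_pos: [530.7, -1.5, 300.2]
tcp_rot: [179.9, 25.0, 8.5]
ft_force: [0.6, 0.6, 0.1]
finger_gap: 85.6
grip_force: 0.0
time: 8.85
tool_pos: [584.9, 6.7, 417.5]
tcp_rot: [179.9, 25.0, 8.5]
ft_force: [-0.8, 0.9, -0.7]
finger_gap: 85.3
grip_force: 0.0
[[201.   7.]
 [201.  48.]
 [201. 178.]] [[187. 225.]
 [169. 179.]
 [115.  40.]]
```

View pics/p4.png

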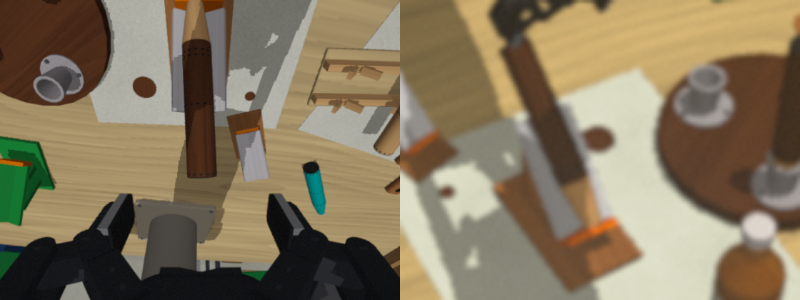

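The pictures show the leg lying in the chute with its taper against the orange stop (scene crop (590,235)) and its foot where I projected it (wrist (201,178)). The fingers are clear. Next I'll regrasp it with the hand leaning forward, so the hand ends up nearly upright at the socket.

```bash
python3 -m jog '0 0 0 0 0.166 0.003 -1; 0 0 0 0 0.166 0.003 -1; 0 0 0 0 0.166 0.003 -1; 0 0 0 0 0.166 0.004 -1; 0 0 0 0 0.166 0.004 -1'; python3 - <<'E'
from h import *
from bench import *
plan(sense(),[469.5,-10.7,155],goal(9.5,25),110);plan(sense(),[469.5,-10.7,155],goal(9.5,25))
E
```

```text
time: 9.57
tool_pos: [584.3, 6.7, 416.7]
tcp_rot: [180.0, -25.0, 7.5]
ft_force: [-0.8, 0.3, -0.6]
finger_gap: 85.7
grip_force: 0.0
turn [ 0.014 -0.    -0.031] rows 0.19 | shift [-2.158 -0.018 -0.768] TCP goal [359.  -29.2 395.2]
turn [ 0.014 -0.    -0.031] rows 0.19 | shift [-2.158 -0.018  0.332] TCP goal [404.9 -21.5 295.5]
```

```bash
python3 -m jog '0 0 0 0.014 0 -0.031 -1; -0.54 0 -0.19 0 0 0 -1; -0.54 0 -0.19 0 0 0 -1; -0.54 -0.01 -0.19 0 0 0 -1; -0.54 -0.01 -0.19 0 0 0 -1'; python3 -m jog '0 0 0 0 0 0 -1'; python3 - <<'E'
from h import *
from bench import *
G=[469.5,-10.7,155];plan(sense(),G,goal(9.5,25))
w=snapshot("wrist");pickle.dump(w,open("w4.pkl","wb"));cv2.imwrite("pics/w4.png",w["img"][:,:,::-1])
u=np.array([.986,.165,0]);k=np.array([0,0,1]);ax=.707*(k-u);S=np.array([581,8,42.])
print(proj(w,[S,S+50*ax,S+160*ax,S+200*ax]).round().tolist())
print(sense()["joint_pos"].round())
E
```

```text
time: 10.2
tool_pos: [358.3, -28.9, 394.3]
tcp_rot: [-180.0, -24.7, 9.6]
ft_force: [-0.9, -0.6, 1.4]
finger_gap: 85.2
grip_force: 0.0
time: 10.32
tool_pos: [357.2, -29.1, 395.0]
tcp_rot: [179.9, -24.9, 9.5]
ft_force: [0.8, -0.3, 0.5]
finger_gap: 85.2
grip_force: 0.0
turn [0.002 0.001 0.   ] rows 0.02 | shift [0.017 0.004 1.106] TCP goal [404.9 -21.5 295.5]
[[280.0, 121.0], [280.0, 142.0], [280.0, 209.0], [280.0, 248.0]]
[-19. -49. 132.  12.  75.  61.]
```

View pics/w4.png

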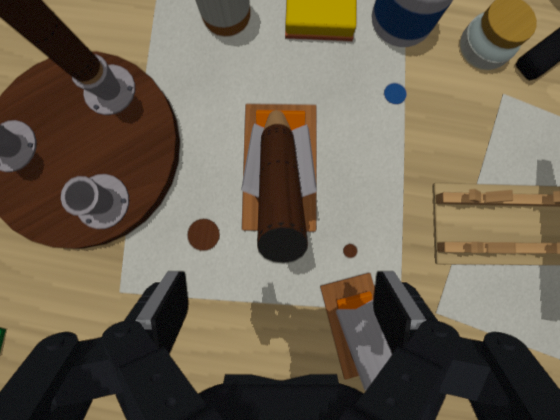

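The wrist view shows the foot centre at (283,240) and the tip at (278,118), within 8 px of the projection, with a slight extra yaw. The socket mouth is at about (81,197). I'll descend and grip.

```bash
python3 -m jog '0.02 0.018 0.2 0.007 0 -0.016 -1; 0 0 0.35 0 0 0 -1; 0 0 0.35 0 0 0 -1; 0 0 0.2 0 0 0 -1; 0 0 0 0 0 0 -1'; python3 - <<'E'
from h import *
from bench import *
st=sense();plan(st,[469.5,-12.2,155],goal(10.5,25));print(st["joint_pos"].round())
w=pickle.load(open("w4.pkl","rb"));print(plane(w,[[81,197]],70))
E
python3 -m jog '0 0 0 0 0 0 1; 0 0 0 0 0 0 1; 0 0 0 0 0 0 1;0 0 0 0 0 0 1;0 0 0 0 0 0 1' 90;  python3 -m jog '0 0 0 0 0 0 1; 0 0 0 0 0 0 1;0 0 0 0 0 0 1'
```

```text
time: 11.0
tool_pos: [407.6, -21.8, 294.4]
tcp_rot: [-179.9, -24.5, 10.6]
ft_force: [-0.4, 0.2, -0.2]
finger_gap: 84.9
grip_force: 0.0
turn [-0.003  0.009  0.001] rows 0.05 | shift [-0.022  0.019 -0.022] TCP goal [405.1 -24.1 295.5]
[-15. -34. 134.  12.  59.  60.]
[[457.46649357 195.78481873  70.        ]]
time: 11.62
tool_pos: [407.8, -22.2, 298.7]
tcp_rot: [179.9, -24.9, 10.7]
ft_force: [-6.5, 2.0, 6.8]
finger_gap: 32.6
grip_force: 87.5
time: 12.0
tool_pos: [407.8, -22.2, 298.7]
tcp_rot: [179.9, -24.9, 10.7]
ft_force: [-5.7, 1.3, 5.8]
finger_gap: 32.3
grip_force: 87.5
```

```bash
python3 -m jog '0.19 0 -0.07 0 0 0 1; 0.19 0 -0.07 0 0 0 1; 0.25 0 -0.53 0 0 0 1; 0.25 0 -0.53 0 0 0 1; 0 0 0 0 -0.15 0 1'; python3 -m jog '0 0 0 0 -0.15 0 1; 0 0 0 0 -0.15 0 1; 0 0 0 0 -0.15 0 1; 0 0 0 0 -0.15 0 1; 0 0 0 0 0 0 1'; python3 - <<'E'
from h import *
from bench import *
st=sense();plan(st,[461.9,196.4,265],goal(10.7,-20));print(st["joint_pos"].round())
E
```

```text
time: 12.62
tool_pos: [437.0, -17.1, 450.5]
tcp_rot: [179.7, -16.3, 10.6]
ft_force: [-0.2, 0.1, -2.3]
finger_gap: 32.3
grip_force: 89.2
time: 13.25
tool_pos: [437.2, -16.6, 442.5]
tcp_rot: [180.0, 20.3, 10.6]
ft_force: [0.2, -0.3, -1.4]
finger_gap: 32.5
grip_force: 89.3
turn [-0.     0.004 -0.002] rows 0.03 | shift [ 1.207 -2.047 -0.1  ] TCP goal [514.  206.2 410.7]
[ -6.  -8.  98.  -6. 109.  72.]
```

```bash
python3 -m jog '0.24 -0.41 -0.02 0 0 0 1; 0.24 -0.41 -0.02 0 0 0 1; 0.24 -0.41 -0.02 0 0 0 1; 0.24 -0.41 -0.02 0 0 0 1; 0.247 -0.407 -0.02 0 0 0 1'; python3 -m jog '0 0 0 0 0 0 1; 0 0 0 0 0 0 1'; python3 - <<'E'
from h import *
from bench import *
st=sense();plan(st,[461.9,196.4,265],goal(10.7,-20))
s=snapshot("scene");w=snapshot("wrist");pickle.dump((w,s),open("w5.pkl","wb"))
a=cv2.resize(s["img"][115:205,290:410,::-1],(400,300),interpolation=2)
cv2.imwrite("pics/p5.png",np.hstack([a,cv2.resize(w["img"][:,:,::-1],(400,300))]))
P=[[458,195.7,70],[458,195.7,105],[458,195.7,155],[458,195.7,305]]
print(((proj(s,P)-[290,115])*400/120).round(1).tolist(),(proj(w,P)*400/560).round(1).tolist())
E
```

```text
time: 13.88
tool_pos: [514.2, 207.3, 411.7]
tcp_rot: [-180.0, 19.8, 10.6]
ft_force: [0.5, -0.2, -1.1]
finger_gap: 32.0
grip_force: 89.5
time: 14.12
tool_pos: [513.7, 205.7, 411.4]
tcp_rot: [180.0, 20.0, 10.6]
ft_force: [0.2, 0.5, -1.4]
finger_gap: 32.2
grip_force: 89.7
turn [-0.     0.    -0.002] rows 0.01 | shift [ 0.006 -0.005  0.006] TCP goal [514.  206.2 410.7]
[[188.6, 204.8], [191.7, 177.6], [196.2, 137.1], [210.9, 2.8]] [[199.2, 85.9], [199.1, 98.3], [199.0, 121.1], [198.2, 281.9]]
```

View pics/p5.png

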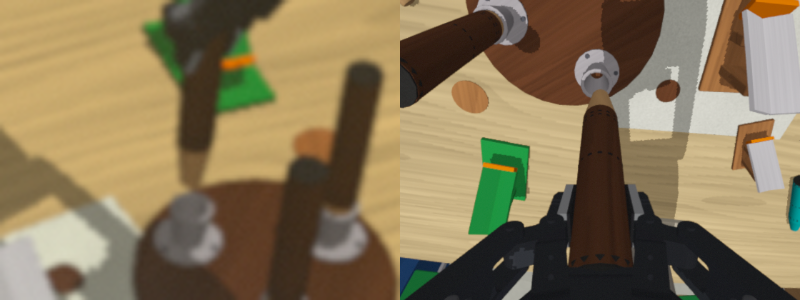

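The picture shows the leg upright over the empty socket: scene tip at about (192,188), mouth at about (192,203). In the wrist view the tip lies directly over the cup at (598,92). I'll refine this numerically from pixel profiles.

```bash
python3 - <<'E'
from h import *
w,s=pickle.load(open("w5.pkl","rb"))
I=w["img"].astype(int)
print("wrist axis col 279:");print([(r,*I[r,279]) for r in range(98,170,4)])
for r in (150,165,180,200,240):
    row=I[r,200:360];m=np.where((row.max(1)<115)&(row[:,0]-row[:,2]>20))[0]+200
    print(r,m.min(),m.max(),end=' | ')
for r in (100,108,116,124,132,140): print(r,[tuple(I[r,c]) for c in range(262,302,5)])
J=s["img"].astype(int)
print("scene")
for r in range(140,184,3): print(r,[tuple(J[r,c]) for c in range(336,362,2)])
E
```

```text
wrist axis col 279:
[(98, np.int64(179), np.int64(173), np.int64(176)), (102, np.int64(115), np.int64(92), np.int64(84)), (106, np.int64(76), np.int64(45), np.int64(28)), (110, np.int64(113), np.int64(108), np.int64(112)), (114, np.int64(113), np.int64(109), np.int64(111)), (118, np.int64(112), np.int64(109), np.int64(111)), (122, np.int64(111), np.int64(107), np.int64(110)), (126, np.int64(124), np.int64(96), np.int64(65)), (130, np.int64(128), np.int64(99), np.int64(67)), (134, np.int64(129), np.int64(100), np.int64(68)), (138, np.int64(129), np.int64(101), np.int64(68)), (142, np.int64(127), np.int64(98), np.int64(64)), (146, np.int64(92), np.int64(66), np.int64(43)), (150, np.int64(57), np.int64(35), np.int64(22)), (154, np.int64(26), np.int64(19), np.int64(18)), (158, np.int64(37), np.int64(25), np.int64(22)), (162, np.int64(57), np.int64(34), np.int64(23)), (166, np.int64(55), np.int64(31), np.int64(18))]
150 264 295 | 165 257 303 | 180 255 305 | 200 253 307 | 240 249 312 | 100 [(np.int64(154), np.int64(149), np.int64(152)), (np.int64(179), np.int64(174), np.int64(177)), (np.in
[... 10367 characters left out ...]
, np.int64(59), np.int64(37)), (np.int64(91), np.int64(60), np.int64(37)), (np.int64(90), np.int64(58), np.int64(35))]
182 [(np.int64(73), np.int64(57), np.int64(46)), (np.int64(93), np.int64(86), np.int64(80)), (np.int64(99), np.int64(94), np.int64(90)), (np.int64(88), np.int64(83), np.int64(78)), (np.int64(91), np.int64(85), np.int64(80)), (np.int64(95), np.int64(91), np.int64(86)), (np.int64(98), np.int64(94), np.int64(88)), (np.int64(100), np.int64(95), np.int64(90)), (np.int64(121), np.int64(115), np.int64(108)), (np.int64(116), np.int64(97), np.int64(87)), (np.int64(94), np.int64(63), np.int64(45)), (np.int64(89), np.int64(58), np.int64(36)), (np.int64(89), np.int64(58), np.int64(36))]
```

The profiles agree with the projection. The leg is vertical to within about 1 px, and the tip is within about 2 mm of the socket axis, roughly 35 mm above the mouth. I'll lower it in stages and watch the force.

```bash
python3 -m jog '0.068 0 0.188 0 0 0 1; 0.068 0 0.188 0 0 0 1; 0 0 0 0 0 0 1'; python3 -m jog '0.034 0 0.094 0 0 0 1; 0.034 0 0.094 0 0 0 1; 0 0 0 0 0 0 1'
```

```text
time: 14.6
tool_pos: [512.8, 205.3, 367.7]
tcp_rot: [179.9, 20.5, 10.5]
ft_force: [-0.5, -0.8, -1.6]
finger_gap: 32.1
grip_force: 89.4
time: 14.98
tool_pos: [513.2, 206.4, 349.7]
tcp_rot: [-180.0, 20.2, 10.6]
ft_force: [-1.2, 5.0, -3.3]
finger_gap: 32.1
grip_force: 89.8
```

```bash
python3 -m jog '0 -0.015 0 0 0 0 1; 0.017 0 0.047 0 0 0 1; 0 0 0 0 0 0 1'|grep -E "pos|rot|ft"; python3 -m jog '0.017 0 0.047 0 0 0 1; 0 0 0 0 0 0 1'|grep -E "pos|rot|ft"; python3 -m jog '0.01 0 0.028 0 0 0 1; 0 0 0 0 0 0 1'|grep -E "pos|rot|ft"
```

```text
tool_pos: [513.1, 207.5, 345.6]
tcp_rot: [180.0, 20.2, 10.6]
ft_force: [-1.3, 4.1, -2.4]
tool_pos: [513.0, 207.7, 340.8]
tcp_rot: [-180.0, 20.2, 10.6]
ft_force: [-2.9, 5.8, -0.2]
tool_pos: [513.0, 207.9, 338.3]
tcp_rot: [-180.0, 20.2, 10.6]
ft_force: [-2.8, 7.0, 3.3]
```

```bash
python3 -m jog '-0.005 -0.02 0 0 0 0 1; 0.01 0 0.028 0 0 0 1; 0 0 0 0 0 0 1'|grep -E "pos|rot|ft"; python3 -m jog '0.01 0 0.028 0 0 0 1; 0 0 0 0 0 0 1'|grep -E "pos|rot|ft"
```

```text
tool_pos: [512.4, 209.1, 335.4]
tcp_rot: [179.9, 20.1, 10.6]
ft_force: [-1.0, 3.9, 3.4]
tool_pos: [512.8, 209.2, 334.6]
tcp_rot: [180.0, 20.0, 10.6]
ft_force: [-2.1, 3.9, 16.6]
```

```bash
python3 -m jog '0.01 0 0.028 0 0 0 1; 0 0 0 0 0 0 1;0 0 0 0 0 0 1'|grep -E "pos|rot|ft|gap"; python3 -m jog '0.007 0 0.019 0 0 0 1; 0 0 0 0 0 0 1'|grep -E "pos|rot|ft"
```

```text
tool_pos: [513.0, 209.4, 334.3]
tcp_rot: [180.0, 19.9, 10.6]
ft_force: [-4.2, 2.7, 31.7]
finger_gap: 32.5
tool_pos: [513.2, 209.4, 334.2]
tcp_rot: [180.0, 19.9, 10.6]
ft_force: [-6.0, 1.7, 43.6]
```

```bash
python3 -m jog '-0.02 0 -0.056 0 0 0 1; 0 0 0 0 0 0 1'|grep -E "pos|ft";python3 -m jog '0 0 0 0 0 0 -1; 0 0 0 0 0 0 -1; 0 0 0 0 0 0 -1; 0 0 0 0 0 0 -1; 0 0 0 0 0 0 -1'; python3 -m jog '0 0 -0.2 0 0 0 -1; 0 0 -0.4 0 0 0 -1; 0 0 -0.5 0 0 0 -1; 0 0 -0.5 0 0 0 -1; 0 0 0 0 0 0 -1'
python3 - <<'E'
from h import *
from bench import *
s=snapshot("scene");w=snapshot("wrist")
for n,c in(("s",s),("w",w)):
    P=[[458,195.7,228],[458,195.7,150],[458,195.7,85]];q=proj(c,P);print(n,q.round(1).tolist())
    I=c["img"].astype(int)
    for r in np.linspace(q[0,1],q[2,1],6).round().astype(int):
        if not 0<=r<420: continue
        x0=int(np.interp(r,*zip(*sorted((b,a) for a,b in q))));row=I[r,x0-45:x0+45]
        m=np.where((row.max(1)<(95 if n=='s' else 110))&(row[:,0]-row[:,2]>5)&(row[:,0]>=row[:,1]))[0]
        if len(m): print(r,x0,m.min()+x0-45,m.max()+x0-45,len(m))
E
```

```text
tool_pos: [512.8, 209.3, 334.2]
ft_force: [1.8, 5.1, 8.6]
time: 17.98
tool_pos: [512.3, 209.0, 333.0]
tcp_rot: [179.9, 20.2, 10.6]
ft_force: [0.1, 0.2, 0.7]
finger_gap: 85.4
grip_force: 0.0
time: 18.6
tool_pos: [567.6, 219.5, 488.3]
tcp_rot: [180.0, 19.7, 10.6]
ft_force: [0.6, 0.0, 0.3]
finger_gap: 85.5
grip_force: 0.0
s [[350.9, 137.3], [348.7, 157.4], [347.0, 173.0]]
137 350 347 394 11
144 350 346 394 12
152 349 345 393 12
159 348 345 392 12
166 347 344 391 24
173 346 343 390 45
w [[283.9, 227.5], [283.1, 175.5], [282.6, 145.0]]
228 283 261 299 2
211 283 261 299 23
195 283 262 297 36
178 283 263 296 34
162 282 264 295 32
145 282 237 301 65
```

```bash
python3 -c "
from bench import *
print(hand_in())"
```

```text
the job is handed in; nothing more can be done
None
```

I laid the dark leg in the chute against the stop, let go, took it again, pushed it into the socket with about 44 N until it stopped moving, released it and handed the job in at about 19 s; the hand-in returned no verdict.

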